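Close up the dressing corner

TASK

Tidy up for the night: with your fingertips push both drawers of the low chest fully shut and push the raised lid of the dark keepsake box down until it lies flat on the box, in whichever order you like. Only push: pick nothing up, do not pull the drawers or the lid further open, do not let them slam, and leave everything else on the surface standing where it is. Finish clear of everything.

Things in the scene. Friction and masses are not known exactly. Their poses are not given: they have to be found in the camera images.
- chest: low fixed chest, light wood, 270 mm wide (y) x 150 deep (x) x 80 high, two green-fronted drawers side by side. Origin: middle of the lower edge of its front, on the table; +x runs into the chest, +y to its left as the robot sees it (yaw up to 0.2 rad either way). Chest and keepsake box may stand either way round, left or right. A small clock stands on top at the back.
- drawer_left (a joint): opening of the left (+y of the chest) drawer in m: 0 = shut, front flush with the case; starts 0.04 to 0.085 open; positive = pulled out along the chest's -x. It stays where it is left; pushing it in takes about 2 to 4 N up to a firm stop at 0.
- drawer_right (a joint): the same for the right (-y of the chest) drawer
- left_front (a point): centre of the outer face of the left drawer's front: flat green board 116 mm wide x 58 high x 12 thick, 11 to 69 mm above the table, this point 40 mm above it and 63.5 mm to the left (+y) of the chest's middle. A flush brass plate (2 mm, look only) is in its upper half. Axes as the chest: outward is -x. Behind it an open tray 42 mm high, small things fixed in it.
- right_front (a point): the same for the right drawer, 63.5 mm to the right (-y) of the chest's middle
- keepsake: fixed dark wood box, 120 mm deep (x) x 170 wide (y) x 60 high, open at the top, with a watch and a ring inside. Origin: middle of the lower edge of its back, on the table; the box runs 120 mm from there along its -x, towards the robot (yaw up to about 0.2 rad).
- lid (a joint): lid angle in rad: 0 = flat shut on the box, starts 0.7 to 1.25. Hinged along the box's back upper edge: at angle a it runs from the hinge towards the robot and up, along (-cos a, 0, sin a) in the box frame; the outer face looks up and away from the robot, normal (sin a, 0, cos a). Stiff hinge: it stays where left; 1 to 4 N at the edge moves it; firm stop at 0.
- lid_hinge (a point): middle of the hinge line, 60 mm above the table, over the box's back, on the lid's inner face. The lid is a flat dark board 125 mm long from the hinge, 170 wide, 10 thick (outer face 10 mm along the normal). Axes turn with the lid: x from the free edge towards the hinge, y along the hinge, z the outer normal.
- lid_edge (a point): middle of the lid's free edge on its outer face (125 mm from the hinge line, 10 mm outward); axes as lid_hinge. 70 mm above the table when shut.
- clock: bystander: small black alarm clock standing on the chest, 35 deep x 75 wide x 55 high, origin under its centre, about 115 mm behind the chest's front; leave alone
- carafe: bystander: olive glass carafe, 112 mm diameter, 155 high, far left, origin under its centre; leave alone
- tumbler: bystander: olive glass tumbler 66 mm diameter, 80 high, upside down over the carafe's neck (total height 192 mm), origin at the centre of its rim; leave alone
- perfume: bystander: amber bottle 34 mm diameter, 85 high, standing in front near the middle, origin under its centre; leave alone
- candle: bystander: white lidded candle jar 66 mm diameter, 75 high, left side, origin under its centre; leave alone
- bowl: bystander: blue trinket bowl 90 mm diameter, 40 high, right side, origin under its centre; leave alone
- mug: bystander: white mug 78 mm diameter, 90 high, far right, origin under its centre; leave alone
Not all that is in view belongs to the job. Leave any green, turquoise or yellow look-alike of the keepsake alone.

How it is judged:
At the end, for the whole second after the job is handed in: Both drawers are shut to within 4 mm, the lid lies flat to within 0.035 rad (2 degrees), and every bystander stands upright within 30 mm of where it was (value of joint each of drawer_left, drawer_right below 0.004 m and value of joint lid below 0.035 rad and distance of each of carafe, tumbler, perfume, candle, bowl, mug, clock from where it was at the start of the episode below 0.03 m and angle between each of carafe, perfume, candle, bowl, mug, clock, tumbler's own z axis and vertical below 0.25 rad); the robot touches nothing.
It fails at once if a drawer or the lid is pulled clearly further open than it can start (drawer past 100 mm, lid past 1.45 rad) (value of joint any of drawer_left, drawer_right above 0.1 m or value of joint lid above 1.45 rad).
It fails at once if a drawer (faster than 0.7 m/s) or the lid (faster than 5 rad/s) is slammed (velocity of joint any of drawer_left, drawer_right below -0.7 m/s or velocity of joint lid below -5 rad/s).
It fails at once if a bystander is lifted, carried or pushed more than 30 mm, or tipped by more than 0.25 rad (not (distance of each of carafe, tumbler, perfume, candle, bowl, mug, clock from where it was at the start of the episode below 0.03 m and angle between each of carafe, perfume, candle, bowl, mug, clock, tumbler's own z axis and vertical below 0.25 rad)).
It also fails if it takes over 56 s, if anything falls off the work surface, if the arm or the gripper's body presses on something with over 40 N, if the wrist force passes 120 N, or if a joint passes its speed limit or range.

ROBOT

A 7-joint arm with a two-finger parallel gripper is mounted at the origin on the work surface. World frame = base frame: x ahead of the robot, y to its left, z up, the work surface at z = 0. Lengths are in m, angles in rad, forces in N, time in s.
With the tool pointing down it reaches from about 0.4 to 0.85 m from the base axis. Payload 10.4 kg.
Tool frame: the origin (TCP) lies midway between the tips of the shut fingers; the grasp point (between the pads) lies 19 mm behind it; z points along the fingers, y is the line along which they close (so a half turn about z gives the same grasp; the last joint's range is limited). The gripper opens to 87 mm and grips with 3 to 60 N. Pads are 19 mm wide; open, the fingers measure 117 mm over their backs; the gripper's body (75 mm by 190 mm) begins 51 mm behind the grasp point.
Start: joints at [1.155, 0.332, -0.065, 1.46, 0.022, 1.35, -0.088], TCP at [0.239, -0.577, 0.223] pointing down, gripper open.
Joint ranges: [-2.6, 2.6], [-0.5, 2.12], [-1.47, 1.34], [0.16, 2.42], [-1.27, 4.41], [0.06, 2.06], [-2.6, 2.6]. Speed limits (rad/s): [2.22, 2.22, 2.79, 2.79, 3.14, 3.14, 3.14].

INTERFACE

Orientations are given as a unit quaternion [x, y, z, w].
In Python, from plant import robot gives the robot as it stands.
- The arm moves only by the tool move_arm, never from a script. Its argument "series" is a list of rows, each a list of 2 entries, a list of its own where there are three numbers: the shift along the tool's x, y, z in units of 0.2 m (1.0 is 0.2 m), then the turn, a rotation vector about the tool's x, y, z in units of 90 degrees (1.0 is 90 degrees). In form: [[[dx, dy, dz], [rx, ry, rz]], ...]. A call has 1 to 5 rows; each row shifts and turns the commanded pose from where the row before left it, along the tool's axes as they then stand; what a row does not reach is not made up. A row lasts 1/8 s, in which the tool goes at most 62.5 mm and 10.7 degrees, less where a joint would pass 70% of its speed; a pose out of reach is approached as far as the arm can. A call with a number of a shift or a turn outside -1 to 1 is refused whole. A call with a gripper value outside its range is refused whole. "grip" is the opening, from -1 (shut) to 1 (fully open), set as the call begins (left out, the last holds). The fingers move at their own pace and stop on an object; "squeeze" is the grip in N (left out, the last holds). Time passes only in rows, so rows that do not move let the fingers close. It gives the time, the measured TCP pose, the force, the opening and the grip force at its end, in the units of the state.
- robot.state(): the state, without advancing time (a new reading comes with each control period).
- robot.capture(name): name is "side" or "top" or "wrist"; returns a dict with "color" (420x560x3 uint8, red, green, blue), "range_z" (420x560 float32, m along the optical axis (not along the pixel's ray), 0 where there is no reading), "fx", "fy", "cx", "cy" (pixels), "R" (3x3) and "t" (3): a world point X has camera coordinates R X + t. Camera axes: x right, y down, z forward; pixel columns grow to the right and rows downward; lengths in m; the calibration is good to about 2 mm. A picture is of the moment at which its call begins.
- robot.hand_in(): hands the job in; it is judged then, once.
Trained networks look in a picture, given as the dict that the camera call returned (one of the last four; its "shot" number tells which), for a name from the list of things; names that differ only in an ending like _2 or _b are one class to them, and where a whole thing is asked for, a point or a joint stands for the part that bears it (a point fixed in the world has none). Each returns a list of dicts, best first, with "confidence" (0 to 1); they miss things now and then, are a little off and sometimes report something else, mostly with a low value. They report only what shows in the picture. A call takes as long as a camera call. They do not tell look-alikes from the thing itself.
- robot.regions_of(picture, thing): "pixels" (420x560 bool, what is visible of it) and "bbox" ([centre column, centre row, width, height] in pixels, round what is visible of it).
The state is a dict: "clock": time; "q": joint angles; "qd": joint speeds; "tau": joint torques, N m; "eef_pos": TCP position; "orientation": TCP orientation; "wrist_force": force on the tool from outside, world axes, zero at the start; "wrist_torque": the same for the moment, N m; "opening": finger opening in m; "grip_force": force on a finger pad.
Only numpy, scipy, OpenCV 4.12 (cv2) and the standard library are available. Lean on these libraries where they do the work, as an engineer would, in place of code of your own. Each camera call takes 0.05 s, during which the arm holds its last target. There are 200 camera calls.

## Working session

There is one attempt and no reset: what is moved stays moved. The work goes in short steps, Python scripts to look and compute and a tool call to move; the robot and the scene stay as the last step left them, time stands still between calls to the robot, and variables do not carry over. Pictures are saved under pics/ and viewed, at most 10 in all, crops included, and the job is handed in when it is done.

Besides the shell and the picture viewer there is one more tool, called after "Emit:" as name(argument=value, ...), one argument or row to a line, values as JSON. move_arm: Moves the arm, as the interface text tells. Its arguments: {"type":"object","properties":{"series":{"type":"array"},"grip":{"type":"number"},"squeeze":{"type":"number"}},"required":["series"]}

```bash
mkdir -p pics; cat > h.py <<'E'
import numpy as np, cv2, json
from plant import robot
def pts(p, m):
    v,u=np.nonzero(m&(p["range_z"]>0)); z=p["range_z"][v,u]
    c=np.stack([(u-p["cx"])/p["fx"]*z,(v-p["cy"])/p["fy"]*z,z],1)
    return (c-p["t"])@np.asarray(p["R"])
def save(p,n): cv2.imwrite(f"pics/{n}.png",p["color"][:,:,::-1])
E
python3 - <<'E'
from h import *
print(robot.state())
for c in ["top","side"]:
    p=robot.capture(c); save(p,c+"0")
    print(c, "campos",(-np.asarray(p["R"]).T@p["t"]).round(3))
    for n in ["chest","left_front","right_front","keepsake","lid","clock","carafe","perfume","candle","bowl","mug"]:
        for r in robot.regions_of(p,n)[:3]:
            if r["confidence"]<.3: continue
            X=pts(p,r["pixels"])
            if len(X)<20: continue
            print(n,round(r["confidence"],2),np.round(r["bbox"]),"med",np.median(X,0).round(3),"lo",np.percentile(X,2,0).round(3),"hi",np.percentile(X,98,0).round(3))
a=cv2.imread("pics/top0.png");b=cv2.imread("pics/side0.png")
E
```

```text
{'clock': 0.0, 'q': array([ 1.15538165,  0.33287312, -0.06467615,  1.4609394 ,  0.02162513,
        1.34989736, -0.08853945]), 'qd': array([-0.00015178, -0.0015907 , -0.00018285, -0.00031571,  0.00032242,
        0.00027155, -0.00056253]), 'tau': array([-2.94484914e-05, -6.23244882e+01,  2.46439775e-02, -3.89905000e+01,
       -6.14896207e-02,  3.95705458e-02,  8.49386447e-05]), 'eef_pos': array([ 0.23906966, -0.57705203,  0.22175402]), 'orientation': array([ 9.80777222e-01,  1.95129538e-01, -1.86477907e-04, -6.85720121e-04]), 'wrist_force': array([ 0.08226348,  0.25752692, -0.51219481]), 'wrist_torque': array([-0.0188054 ,  0.01181899, -0.0251143 ]), 'grip_force': 0.0, 'opening': 0.08687170890169249}
top campos [ 0.276 -0.017  1.457]
chest 0.75 [341. 192.  81.  72.] med [ 0.604 -0.2    0.078] lo [ 0.501 -0.336  0.014] hi [ 0.713 -0.078  0.085]
left_front 0.73 [326. 212.  36.  20.] med [ 0.537 -0.151  0.036] lo [ 0.496 -0.205  0.01 ] hi [ 0.577 -0.096  0.072]
right_front 0.88 [361. 210.  40.  23.] med [ 0.543 -0.278  0.036] lo [ 0.503 -0.33   0.013] hi [ 0.582 -0.222  0.075]
right_fr
[... 2562 characters left out ...]
lo [ 0.351 -0.072 -0.001] hi [0.385 0.002 0.085]
clock 0.63 [247. 172.  11.  24.] med [ 0.685 -0.197  0.121] lo [ 0.672 -0.259  0.083] hi [ 0.706 -0.187  0.136]
carafe 0.82 [221. 356.  54.  57.] med [0.562 0.51  0.086] lo [0.526 0.461 0.027] hi [0.619 0.525 0.112]
perfume 0.59 [333. 233.  14.  23.] med [ 0.366 -0.005  0.043] lo [ 0.351 -0.019  0.005] hi [0.382 0.002 0.085]
candle 0.64 [298. 350.  29.  46.] med [0.421 0.447 0.061] lo [0.392 0.405 0.006] hi [0.45  0.461 0.077]
bowl 0.69 [324. 171.  22.  10.] med [ 0.427 -0.446  0.028] lo [ 0.389 -0.467  0.004] hi [ 0.465 -0.385  0.041]
mug 0.79 [275. 162.  18.  25.] med [ 0.611 -0.43   0.069] lo [ 0.577 -0.49   0.005] hi [ 0.652 -0.409  0.091]
```

View pics/top0.png

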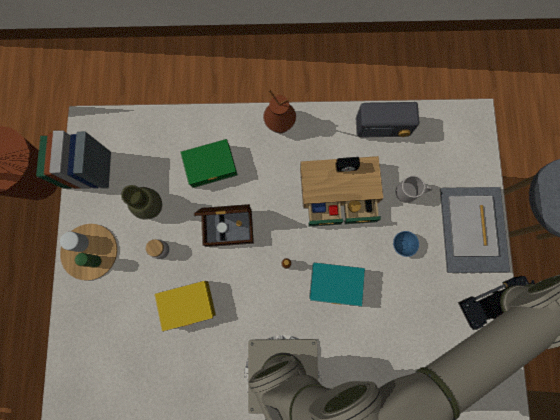

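View pics/side0.png

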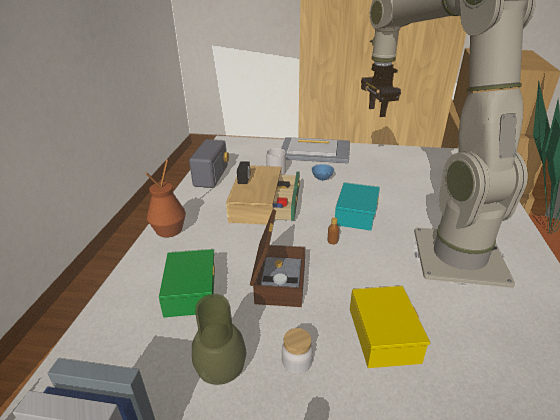

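The dark keepsake stands at pixel (225,225) in the top view with its lid raised. The chest is at (341,190) with both drawers open, and the green, teal and yellow boxes are look-alikes. Next I fit the exact geometry.

```bash
cat > m.py <<'E'
from h import *
def reg(p,n,near):
    o=[]
    for r in robot.regions_of(p,n):
        X=pts(p,r["pixels"])
        if len(X)>20 and np.linalg.norm(np.median(X,0)[:2]-near)<.08: o.append(X)
    return o[0] if o else np.zeros((0,3))
def line(X): # fit x = a + b*(y)
    for _ in range(4):
        b,a=np.polyfit(X[:,1],X[:,0],1); r=X[:,0]-a-b*X[:,1]; X=X[abs(r)<max(.003,1.5*r.std())]
    return a,b
if __name__=="__main__":
    L=[];K=[];C=[];FL=[];FR=[]
    for c in ["top","side"]:
        p=robot.capture(c)
        L.append(reg(p,"lid",[.53,.19]));K.append(reg(p,"keepsake",[.50,.19]));C.append(reg(p,"chest",[.60,-.2]))
        FL.append(reg(p,"left_front",[.53,-.15]));FR.append(reg(p,"right_front",[.54,-.28]))
    C=np.vstack(C); T=C[abs(C[:,2]-.08)<.006]; print("chest top",cv2.minAreaRect(T[:,:2].astype(np.float32)),cv2.boxPoints(cv2.minAreaRect(T[:,:2].astype(np.float32))).round(3).tolist())
    for n,F in(("FL",np.vstack(FL)),("FR",np.vstack(FR))):
        lo=np.percentile(F[:,0],1); Q=F[(F[:,0]<lo+.04)&(F[:,2]>.02)&(F[:,2]<.08)]
        bins=np.arange(Q[:,1].min(),Q[:,1].max(),.01)
        e=np.array([Q[(Q[:,1]>=b)&(Q[:,1]<b+.01)][:,[0,1]].min(0) for b in bins if ((Q[:,1]>=b)&(Q[:,1]<b+.01)).sum()>3])
        print(n,len(Q),"outer edge xs",e.round(3).tolist())
    for i,X in enumerate(L):
        X=X[X[:,2]>.08]; 
        for _ in range(4):
            m=X.mean(0); n=np.linalg.svd(X-m,full_matrices=False)[2][2]; d=(X-m)@n; X=X[abs(d)<max(.004,2*d.std())]
        print("lid",i,len(X),"mean",m.round(3),"n",n.round(3),"zmax",X[:,2].max().round(3),"y",X[:,1].min().round(3),X[:,1].max().round(3))
    K=np.vstack(K);R=K[(abs(K[:,2]-.06)<.006)]; r=cv2.minAreaRect(R[:,:2].astype(np.float32));print("box rim",r,cv2.boxPoints(r).round(3).tolist())
E
python3 m.py
```

```text
chest top ((0.6113947629928589, -0.2101822793483734), (0.21995362639427185, 0.27243438363075256), 3.0957298278808594) [[0.49399998784065247, -0.07999999821186066], [0.5090000033378601, -0.35199999809265137], [0.7289999723434448, -0.3400000035762787], [0.7139999866485596, -0.06800000369548798]]
FL 531 outer edge xs [[0.501, -0.208], [0.5, -0.198], [0.5, -0.188], [0.498, -0.177], [0.496, -0.168], [0.496, -0.157], [0.495, -0.148], [0.495, -0.138], [0.496, -0.128], [0.496, -0.117], [0.495, -0.107], [0.495, -0.098]]
FR 425 outer edge xs [[0.507, -0.337], [0.506, -0.327], [0.506, -0.317], [0.504, -0.306], [0.503, -0.297], [0.502, -0.287], [0.503, -0.277], [0.501, -0.267], [0.502, -0.257], [0.502, -0.247], [0.501, -0.236], [0.501, -0.227]]
lid 0 316 mean [0.533 0.189 0.15 ] n [-0.932 -0.057 -0.358] zmax 0.188 y 0.104 0.274
lid 1 420 mean [0.531 0.22  0.147] n [0.93  0.073 0.36 ] zmax 0.183 y 0.108 0.275
box rim ((0.4988061189651489, 0.18681581318378448), (0.129414364695549, 0.17540501058101654), 3.4414761066436768) [[0.42899999022483826, 0.27000001072883606], [0.4390000104904175, 0.0949999988079071], [0.5690000057220459, 0.10300000011920929], [0.5580000281333923, 0.27799999713897705]]
```

Emit:
move_arm(
  series=[
    [[0, 0, 0], [0, 0, 0.106]],
    [[0, 0, 0], [0, 0, 0.106]],
    [[0.167, -0.205, 0], [0, 0, 0]],
    [[0.167, -0.205, 0], [0, 0, 0]],
    [[0.167, -0.205, 0], [0, 0, 0]],
  ],
  grip=-1,
)

```text
clock: 2.42
eef_pos: [0.3328, -0.4472, 0.2227]
orientation: [1.0, 0.03, 0.0, 0.0]
wrist_force: [1.8, -0.6, 1.1]
opening: 0.0451
grip_force: 0.0
```

Emit:
move_arm(
  series=[
    [[0.167, -0.205, 0], [0, 0, 0]],
    [[0.167, -0.205, 0], [0, 0, 0]],
    [[0.167, -0.205, 0], [0, 0, 0]],
    [[0.167, -0.205, 0], [0, 0, 0]],
    [[0, 0, 0], [0, 0, 0]],
  ],
)

```text
clock: 3.05
eef_pos: [0.4581, -0.2726, 0.2228]
orientation: [0.999, 0.034, 0.001, -0.0]
wrist_force: [-0.9, -1.2, -0.3]
opening: 0.0015
grip_force: 0.0
```

Emit:
move_arm(
  series=[
    [[0, 0, 0.225], [0, 0, 0]],
    [[0, 0, 0.225], [0, 0, 0]],
    [[0, 0, 0.225], [0, 0, 0]],
    [[0, 0, 0.215], [0, 0, 0]],
    [[0, 0, 0], [0, 0, 0]],
  ],
)

```text
clock: 3.68
eef_pos: [0.4529, -0.2766, 0.042]
orientation: [1.0, 0.029, -0.003, -0.001]
wrist_force: [0.4, 1.3, -0.8]
opening: 0.0
grip_force: 0.0
```

Emit:
move_arm(
  series=[
    [[0.1, 0, 0], [0, 0, 0]],
    [[0.1, 0, 0], [0, 0, 0]],
    [[0.1, 0, 0], [0, 0, 0]],
  ],
)

```text
clock: 4.05
eef_pos: [0.5162, -0.2748, 0.0471]
orientation: [1.0, 0.029, 0.001, 0.001]
wrist_force: [-2.8, -0.7, 1.6]
opening: 0.0005
grip_force: 1.3
```

Emit:
move_arm(
  series=[
    [[0.07, 0, 0], [0, 0, 0]],
    [[0.07, 0, 0], [0, 0, 0]],
    [[0.07, 0, 0], [0, 0, 0]],
    [[0.03, 0, 0], [0, 0, 0]],
  ],
)

```text
clock: 4.55
eef_pos: [0.5642, -0.2703, 0.0447]
orientation: [1.0, 0.03, 0.0, -0.0]
wrist_force: [-2.7, -0.6, 1.8]
opening: 0.0006
grip_force: 1.1
```

Emit:
move_arm(
  series=[
    [[0.02, 0, 0], [0, 0, 0]],
    [[0.02, 0, 0], [0, 0, 0]],
  ],
)

```text
clock: 4.8
eef_pos: [0.565, -0.2703, 0.0443]
orientation: [1.0, 0.029, -0.007, -0.001]
wrist_force: [-44.6, 7.6, 34.5]
opening: 0.0002
grip_force: 22.3
```

Emit:
move_arm(
  series=[
    [[-0.1, 0, 0], [0, 0, 0]],
    [[-0.25, 0, 0], [0, 0, 0]],
    [[-0.25, 0, 0], [0, 0, 0]],
    [[0, -0.2, 0], [0, 0, 0]],
    [[0, -0.2, 0], [0, 0, 0]],
  ],
)

```text
clock: 5.42
eef_pos: [0.4464, -0.1967, 0.0448]
orientation: [1.0, 0.029, 0.0, 0.0]
wrist_force: [0.4, 0.5, 0.5]
opening: 0.0004
grip_force: 0.0
```

Emit:
move_arm(
  series=[
    [[0, -0.2, 0], [0, 0, 0]],
    [[0, 0, 0], [0, 0, 0]],
    [[0.1, 0, 0], [0, 0, 0]],
    [[0.1, 0, 0], [0, 0, 0]],
    [[0.08, 0, 0], [0, 0, 0]],
  ],
)

```text
clock: 6.05
eef_pos: [0.5007, -0.1549, 0.0445]
orientation: [1.0, 0.029, -0.0, 0.0]
wrist_force: [-2.2, 0.6, 2.6]
opening: 0.0005
grip_force: 1.2
```

Emit:
move_arm(
  series=[
    [[0.07, 0, 0], [0, 0, 0]],
    [[0.07, 0, 0], [0, 0, 0]],
    [[0.07, 0, 0], [0, 0, 0]],
    [[0.05, 0, 0], [0, 0, 0]],
  ],
)

```text
clock: 6.55
eef_pos: [0.5528, -0.1511, 0.0444]
orientation: [1.0, 0.03, -0.0, 0.0]
wrist_force: [-2.5, -0.8, 0.8]
opening: 0.0005
grip_force: 1.1
```

Emit:
move_arm(
  series=[
    [[0.02, 0, 0], [0, 0, 0]],
    [[0.01, 0, 0], [0, 0, 0]],
  ],
)

```text
clock: 6.8
eef_pos: [0.5582, -0.1504, 0.0445]
orientation: [1.0, 0.03, -0.0, -0.0]
wrist_force: [-2.7, -1.3, 0.0]
opening: 0.0005
grip_force: 1.0
```

Emit:
move_arm(
  series=[
    [[0.02, 0, 0], [0, 0, 0]],
  ],
)

```text
clock: 6.92
eef_pos: [0.5585, -0.1505, 0.0443]
orientation: [1.0, 0.03, -0.004, -0.0]
wrist_force: [-32.2, 1.1, 24.4]
opening: 0.0003
grip_force: 15.8
```

Emit:
move_arm(
  series=[
    [[-0.1, 0, 0], [0, 0, 0]],
    [[-0.12, 0, 0], [0, 0, 0]],
    [[0, 0, -0.28], [0, 0, 0]],
    [[0, 0, -0.28], [0, 0, 0]],
    [[0, 0, -0.28], [0, 0, 0]],
  ],
)

```text
clock: 7.55
eef_pos: [0.5182, -0.1524, 0.2148]
orientation: [1.0, 0.03, 0.001, 0.0]
wrist_force: [0.2, 0.3, 0.5]
opening: 0.0005
grip_force: 0.0
```

Emit:
move_arm(
  series=[
    [[0, 0, -0.28], [0, 0, 0]],
    [[0.07, -0.24, 0], [0, 0, 0]],
    [[0.07, -0.24, 0], [0, 0, 0]],
    [[0.07, -0.24, 0], [0, 0, 0]],
    [[0.07, -0.24, 0], [0, 0, 0]],
  ],
)

```text
clock: 8.18
eef_pos: [0.5629, 0.0441, 0.269]
orientation: [1.0, 0.03, 0.001, -0.0]
wrist_force: [0.5, -0.5, 0.4]
opening: 0.0003
grip_force: 0.0
```

Emit:
move_arm(
  series=[
    [[0.07, -0.24, 0], [0, 0, 0]],
    [[0.07, -0.24, 0], [0, 0, 0]],
    [[0.07, -0.24, 0], [0, 0, 0]],
    [[0, 0, 0], [0, 0, 0]],
  ],
)

```text
clock: 8.68
eef_pos: [0.5949, 0.1939, 0.2683]
orientation: [0.999, 0.033, -0.0, -0.002]
wrist_force: [-0.9, -0.4, 0.3]
opening: 0.0004
grip_force: 0.0
```

```bash
python3 - <<'E'
from h import *
p=robot.capture("side"); save(p,"side1"); p=robot.capture("top"); save(p,"top1")
a=cv2.imread("pics/side1.png")[120:330,200:480];b=cv2.imread("pics/top1.png")[120:330,150:430]
cv2.imwrite("pics/c1.png",cv2.resize(np.vstack([np.hstack([a,b])]),(800,300)))
E
```

```text
(no output)
```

View pics/c1.png

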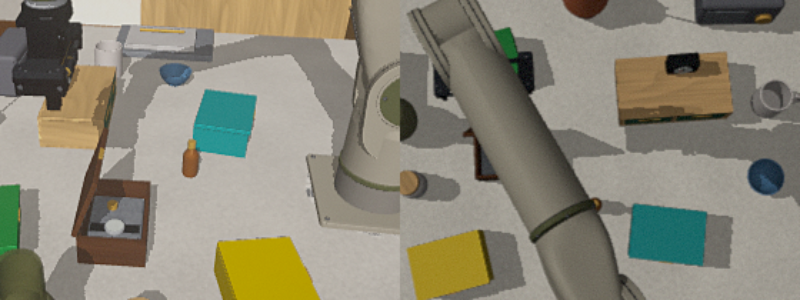

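Seen from above the drawer fronts are flush at about (675,115) in the crop. The gripper hangs behind the raised lid. I descend and push.

Emit:
move_arm(
  series=[
    [[0, 0, 0.27], [0, 0, 0]],
    [[0, 0, 0.27], [0, 0, 0]],
    [[-0.115, 0, 0], [0, 0, 0]],
    [[-0.115, 0, 0], [0, 0, 0]],
  ],
)

```text
clock: 9.28
eef_pos: [0.5495, 0.1835, 0.1599]
orientation: [1.0, 0.029, -0.0, 0.0]
wrist_force: [-0.2, 1.0, 0.3]
opening: 0.0004
grip_force: 0.0
```

Emit:
move_arm(
  series=[
    [[-0.1, 0, 0.04], [0, 0, 0]],
    [[-0.09, 0, 0.06], [0, 0, 0]],
  ],
)

```text
clock: 9.52
eef_pos: [0.5125, 0.1817, 0.1414]
orientation: [1.0, 0.029, 0.001, 0.0]
wrist_force: [1.0, -0.2, 1.4]
opening: 0.0007
grip_force: 0.8
```

Contact is made, about 0.8 rad; following the arc.

Emit:
move_arm(
  series=[
    [[-0.08, 0, 0.07], [0, 0, 0]],
    [[-0.06, 0, 0.088], [0, 0, 0]],
    [[-0.04, 0, 0.095], [0, 0, 0]],
    [[-0.02, 0, 0.08], [0, 0, 0]],
  ],
)

```text
clock: 10.02
eef_pos: [0.4724, 0.1793, 0.0737]
orientation: [1.0, 0.029, 0.001, 0.0]
wrist_force: [1.4, 0.0, 1.2]
opening: 0.0003
grip_force: 0.4
```

Emit:
move_arm(
  series=[
    [[0, 0, 0.02], [0, 0, 0]],
    [[0, 0, 0.02], [0, 0, 0]],
  ],
)

```text
clock: 10.28
eef_pos: [0.4717, 0.1794, 0.0695]
orientation: [1.0, 0.029, -0.001, 0.002]
wrist_force: [-36.7, -17.8, 86.5]
opening: 0.0007
grip_force: 43.5
```

Emit:
move_arm(
  series=[
    [[0, 0, -0.1], [0, 0, 0]],
    [[0, 0, -0.28], [0, 0, 0]],
    [[0, 0, -0.28], [0, 0, 0]],
    [[0, 0, -0.28], [0, 0, 0]],
    [[-0.25, 0, 0], [0, 0, 0]],
  ],
)

```text
clock: 10.9
eef_pos: [0.4256, 0.1788, 0.2586]
orientation: [1.0, 0.029, 0.004, -0.002]
wrist_force: [-0.9, 1.4, -0.0]
opening: 0.0006
grip_force: 0.0
```

Emit:
move_arm(
  series=[
    [[-0.1, 0.28, 0], [0, 0, 0]],
    [[-0.1, 0.28, 0], [0, 0, 0]],
    [[0, 0.28, 0], [0, 0, 0]],
    [[0, 0.28, 0], [0, 0, 0]],
    [[0, 0, 0], [0, 0, 0]],
  ],
)

```text
clock: 11.52
eef_pos: [0.3956, -0.0523, 0.2542]
orientation: [1.0, 0.026, 0.0, 0.0]
wrist_force: [0.1, 0.4, -0.2]
opening: 0.0003
grip_force: 0.0
```

```bash
python3 - <<'E'
from m import *
print(robot.state()["eef_pos"],robot.state()["wrist_force"])
for c in ["top","side"]:
    p=robot.capture(c); save(p,c+"2")
    X=reg(p,"lid",[.50,.19])
    if len(X):
        X=X[X[:,2]>.055]; b=np.linalg.lstsq(np.c_[X[:,:2],np.ones(len(X))],X[:,2],rcond=None)[0]; print(c,"lid slope",b,"med",np.median(X,0))
    for n,k in(("left_front",[.56,-.15]),("right_front",[.57,-.28]),("chest",[.6,-.2])):
        X=reg(p,n,k)
        if len(X): print(c,n,np.percentile(X,3,0).round(3),np.median(X,0).round(3))
a=cv2.imread("pics/side2.png")[120:400,160:440];b=cv2.imread("pics/top2.png")[90:370,130:410]
cv2.imwrite("pics/c2.png",cv2.resize(np.hstack([a,b]),(800,400)))
E
```

```text
[ 0.39555155 -0.05229394  0.25417673] [ 0.10867487  0.4490131  -0.20273861]
top lid slope [-0.00035444 -0.00277744  0.07072105] med [0.49046007 0.18644866 0.07009004]
top left_front [ 0.564 -0.2    0.014] [ 0.567 -0.146  0.047]
top right_front [ 0.571 -0.326  0.016] [ 0.574 -0.273  0.044]
top chest [ 0.567 -0.336  0.021] [ 0.63  -0.197  0.079]
side lid slope [ 0.00214524 -0.00784472  0.07004318] med [0.49053713 0.1991603  0.06974458]
side left_front [ 0.564 -0.185  0.017] [ 0.566 -0.132  0.048]
side right_front [ 0.571 -0.313  0.021] [ 0.573 -0.274  0.055]
```

View pics/c2.png

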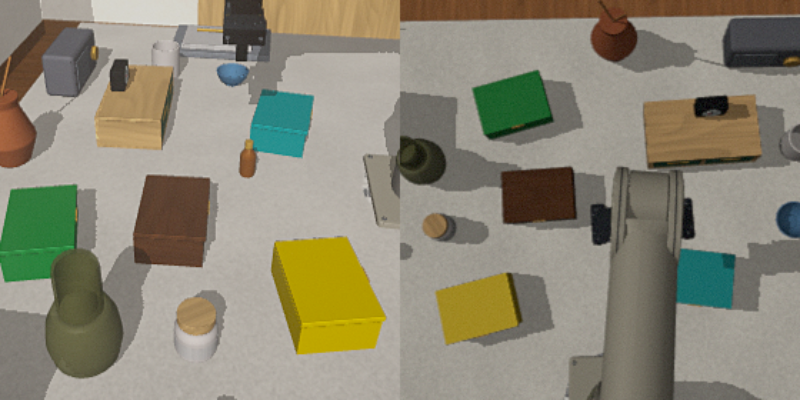

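The lid lies flat on the dark box at (175,215) in the crop, with a slope of about 0. Both drawers are flush, all bystanders are in place, and the arm is clear.

```bash
python3 -c "
from plant import robot
print(robot.hand_in())"
```

```text
the job is handed in; nothing more can be done
None
```

Both drawers are pushed fully shut, the dark keepsake box's lid lies flat, the bystanders I could see look undisturbed, the arm is clear, and the job is handed in at about 11.6 s (no verdict was returned).

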